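# Rock the heavy bin to pour spacer pillars into the ribbed tray

### The job

Slide the heavy steel bin gently across the bench, without ramming the tray, until its front base edge stands square against the sill of the ribbed tray, then, without lifting it off the bench, rock it forward on that edge so that the four round pillars roll out and settle flat in the tray, each down in a channel of its own between the ribs. Ease the bin back down gently until it stands flat on its base again, nudge in any pillar that still rides on a rib or the apron, and leave the tape, jar and screwdriver alone.

Things in the scene. Friction and masses are not known exactly. Their poses are not given: they have to be found in the camera images.
- bin: Heavy grey sheet-steel hopper bin, loose, 1.0 to 1.6 kg empty; push it, do not lift it. Outside 176 mm long (x), 132 wide (y); rear wall 130 high; sides 130 high at the rear, 72 at the front; front low. Origin: middle of its front base edge, at bench level; x forward over the low front (pouring direction), y left, z up. Pushed below 40 mm height it slides (4 to 14 N).
- bin_push (a point): Point on the flat outer face of the bin's rear wall, in its middle, 105 mm above the bench and 176 mm behind the front base edge (wall top at 130 mm). Pushed here with the front edge against the sill, the bin rocks forward (5 to 16 N). Let go when tilted less than about 50 degrees, it falls back on its base.
- bin_toe (a point): Middle of the line about which the bin turns when it rocks against the sill: the centre of the rounded (radius 8 mm) front base edge, 8 mm up and 8 mm behind the edge.
- bin_lip (a point): Middle of the bin's front lip, 44 mm above the bench, over the front base edge. Inside, a flat floor 6 mm thick, then a ramp rising at 25 degrees over the last 84 mm to this lip: the pillars run out, one after another, once the bin is tilted forward a little past 25 degrees. Past 45 degrees the lip would meet the tray.
- tray: Grey plastic ribbed tray, fixed to the bench. Origin: middle of the front face of its sill (a vertical step 8 mm high, 206 mm wide), at bench level; x is the pouring direction, y left, z up. Inside 190 mm wide, y from -95 to 95 mm; end wall at x = 210 mm; side and end walls 8 mm thick, 46 mm high.
- tray_apron (a point): Middle of the upper edge of the tray's apron, 26 mm past the sill, 30 mm high; from here the apron slopes down to the ribbed floor at tray x = 96 mm (16 degrees).
- tray_floor (a point): Floor of the first channel (tray x = 107 mm), 10 mm above the bench. Four round ribs along y, 2 mm high, at tray x = 119, 142, 165, 188 mm part the floor into five channels 23 mm wide, the first at the foot of the apron, the last beside the end wall. A pillar lying in a channel has its centre 20 mm above the bench.
- pillar1: Round aluminium spacer pillar, 20 mm diameter, 110 mm long, 70 g, loose; at the start one of four lying side by side across the bin on its floor, centre 16 mm above the bench. Origin at its centre, y along its length.
- pillar2: Round aluminium spacer pillar, 20 mm diameter, 110 mm long, 70 g, loose; at the start one of four lying side by side across the bin on its floor, centre 16 mm above the bench. Origin at its centre, y along its length.
- pillar3: Round aluminium spacer pillar, 20 mm diameter, 110 mm long, 70 g, loose; at the start one of four lying side by side across the bin on its floor, centre 16 mm above the bench. Origin at its centre, y along its length.
- pillar4: Round aluminium spacer pillar, 20 mm diameter, 110 mm long, 70 g, loose; at the start one of four lying side by side across the bin on its floor, centre 16 mm above the bench. Origin at its centre, y along its length.
- tape: Roll of white tape lying flat, 64 mm diameter, 20 mm high, loose bystander beside the bin. Origin: centre of its underside.
- jar: White screw-top jar, 48 mm diameter, 70 mm high, loose bystander beside the tray. Origin: centre of its underside.
- driver: Screwdriver with green handle lying on the bench beside the tray, loose bystander. Origin: under its middle, x along its length.
Mind the look-alikes: they are no part of the job. What is shaped like the pillar1 but black is not meant.

How it is judged:
By the outcome, as a careful person would: the job done as asked, in the order asked, and still so for the second after the job is handed in, with the robot touching nothing.
It also fails if it takes over 67 s, if anything falls off the work surface, if the arm or the gripper's body presses on something with over 40 N, if the wrist force passes 120 N, or if a joint passes its speed limit or range.

### The arm

A 6-joint arm with a two-finger parallel gripper is mounted at the origin on the work surface. World frame = base frame: x ahead of the robot, y to its left, z up, the work surface at z = 0. Lengths are in m, angles in rad, forces in N, time in s.
With the tool pointing down it reaches from about 0.375 to 0.925 m from the base axis. Payload 5.7 kg.
Tool frame: the origin (TCP) lies at the centre of the arm's flange, where the gripper is bolted on; the fingertips stand 182 mm ahead of it and the grasp point (between the pads) lies 163 mm ahead of it (hold_point_z is the distance from the TCP to the grasp point, in m); z points along the fingers, y is the line along which they close (so a half turn about z gives the same grasp; the last joint's range is limited). The gripper opens to 88 mm and grips with 3 to 60 N. Pads are 20 mm wide; open, the fingers measure 115 mm over their backs; the gripper's body (75 mm by 178 mm) begins 61 mm behind the grasp point.
Start: joints at [-1.255, 0.359, 1.51, -0, 1.272, -0.115], TCP at [0.251, -0.545, 0.405] pointing down, gripper open.
Joint ranges: [-2.97, 2.97], [-1.01, 2.36], [0.21, 2.38], [-0.96, 4.11], [0.2, 2.71], [-2.98, 2.98]. Speed limits (rad/s): [2.39, 2.39, 3.14, 3.14, 3.14, 3.14].

### API

Orientations are given as a rotation vector (axis times angle).
In Python, from bench import * gives the robot as it stands.
- The arm moves only by the tool step_arm, never from a script. Its argument "plan" is a list of rows, each an object of numbers: "x", "y", "z": the shift along the world's x, y, z in mm; "spin": the turn about the world's z in degrees. A call has 1 to 12 rows; each row shifts and turns the commanded pose from where the row before left it; what a row does not reach is not made up. A row lasts 1/10 s, in which the tool goes at most 50 mm and 8.59 degrees, less where a joint would pass 70% of its speed; a pose out of reach is approached as far as the arm can. A call is refused whole if a number of a shift passes 50 or a number of a turn 8.59, either way. A call with a gripper value outside its range is refused whole. "jaw" is the opening in per cent of the stroke, from 0 (shut) to 100 (fully open), set as the call begins (left out, the last holds). The fingers move at their own pace and stop on an object; "force" is the grip in N (left out, the last holds). Time passes only in rows, so rows that do not move let the fingers close. It gives the time, the measured TCP pose, the force, the opening and the grip force at its end, in the units of the state.
- get_state(): the state, without advancing time (a new reading comes with each control period).
- camera(name): name is "side" or "top"; returns the picture (384x512x3 uint8, red, green, blue); there is no depth.
- camera_info(name): a dict with "fx", "fy", "cx", "cy" (pixels), "cam_to_world" (4x4, takes a point from camera to world coordinates). Camera axes: x right, y up, looking along -z (the intrinsics and any distortion apply to the point x, -y, -z); pixel columns grow to the right and rows downward; lengths in m; the calibration is good to about 2 mm. A picture is of the moment at which its call begins. camera_info takes no time and is no camera call.
- finish_job(): hands the job in; it is judged then, once.
The state is a dict: "time": time; "joint_positions": joint angles; "dq": joint speeds; "effort": joint torques, N m; "tool_pos": TCP position; "eef_rot": TCP orientation; "contact_force": force on the tool from outside, world axes, zero at the start; "torque": the same for the moment, N m; "gripper_width": finger opening in m; "grasp_force": force on a finger pad.
Only numpy, scipy, OpenCV 4.12 (cv2) and the standard library are available. Lean on these libraries where they do the work, as an engineer would, in place of code of your own. Each camera call takes 0.05 s, during which the arm holds its last target. There are 200 camera calls.

## Working session

There is one attempt and no reset: what is moved stays moved. The work goes in short steps, Python scripts to look and compute and a tool call to move; the robot and the scene stay as the last step left them, time stands still between calls to the robot, and variables do not carry over. Pictures are saved under pics/ and viewed, at most 10 in all, crops included, and the job is handed in when it is done.

Besides the shell and the picture viewer there is one more tool, called as name(argument=value, ...) on one line, values as JSON. step_arm: Moves the arm, as the interface text tells. Its arguments: {"type":"object","properties":{"plan":{"type":"array","items":{"type":"object","properties":{"x":{"type":"number"},"y":{"type":"number"},"z":{"type":"number"},"spin":{"type":"number"}}}},"jaw":{"type":"number"},"force":{"type":"number"}},"required":["plan"]}

```bash
mkdir -p pics; cat > h.py <<'E'
from bench import *
import numpy as np, cv2
def snap(n,f,crop=None,s=1):
    im=camera(n)[:,:,::-1]
    if crop: x0,y0,x1,y1=crop; im=im[y0:y1,x0:x1]
    cv2.imwrite('pics/'+f,cv2.resize(im,None,fx=s,fy=s,interpolation=cv2.INTER_CUBIC))
def p2w(n,u,v,z):
    c=camera_info(n);T=np.array(c['cam_to_world'])
    d=T[:3,:3]@np.array([(u-c['cx'])/c['fx'],-(v-c['cy'])/c['fy'],-1]);o=T[:3,3]
    return o+d*(z-o[2])/d[2]
def w2p(n,p):
    c=camera_info(n);T=np.array(c['cam_to_world'])
    q=T[:3,:3].T@(np.array(p)-T[:3,3])
    return c['cx']+c['fx']*q[0]/-q[2], c['cy']-c['fy']*q[1]/-q[2]
E
python3 - <<'E'
from h import *
snap('top','t0.png',s=1.5);snap('side','s0.png',s=1.5)
for n in('top','side'):print(camera_info(n))
print(get_state())
E
```

```text
{'fx': 388.6753762316267, 'fy': 388.6753762316267, 'cx': 253.56452126670902, 'cy': 195.86402536548118, 'cam_to_world': array([[ 0.0282917 ,  0.99767999, -0.06192102,  0.46900906],
       [-0.99932542,  0.02968068,  0.02162762, -0.09991477],
       [ 0.0234153 ,  0.06126736,  0.9978467 ,  1.03536892],
       [ 0.        ,  0.        ,  0.        ,  1.        ]])}
{'fx': 380.65824657154394, 'fy': 380.65824657154394, 'cx': 258.3531563525462, 'cy': 192.92741533141788, 'cam_to_world': array([[ 9.97916778e-01,  3.66271711e-02, -5.31088838e-02,
         4.95723803e-01],
       [-6.45077791e-02,  5.78257851e-01, -8.13299824e-01,
        -7.78482266e-01],
       [ 9.21757169e-04,  8.15031477e-01,  5.79415949e-01,
         5.69724458e-01],
       [ 0.00000000e+00,  0.00000000e+00,  0.00000000e+00,
         1.00000000e+00]])}
{'time': 0.1, 'joint_positions': array([-1.25512713e+00,  3.59451959e-01,  1.51133904e+00, -7.19522470e-06,
        1.27251375e+00, -1.15119948e-01]), 'dq': array([ 0.00081993, -0.00239588, -0.00376291, -0.00067637,  0.00190853,
       -0.00063902]), 'effort': array([ 8.32779297e-04, -5.16357923e+01, -2.71407473e+01,  6.77729188e-02,
        2.77022127e-02, -5.30771911e-05]), 'tool_pos': array([ 0.25043024, -0.54487392,  0.40387645]), 'eef_rot': array([-3.06733297e+00, -6.71101018e-01,  2.79817133e-04]), 'contact_force': array([ 0.35784934, -0.30967758,  0.28584387]), 'torque': array([-0.02096704,  0.02837254,  0.06119596]), 'grasp_force': 0.0, 'gripper_width': 0.08771163191802556}
```

View pics/t0.png

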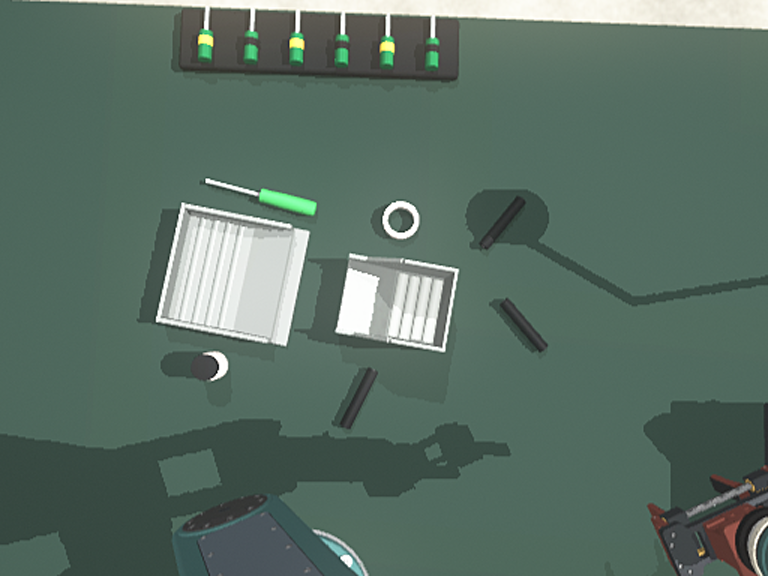

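View pics/s0.png

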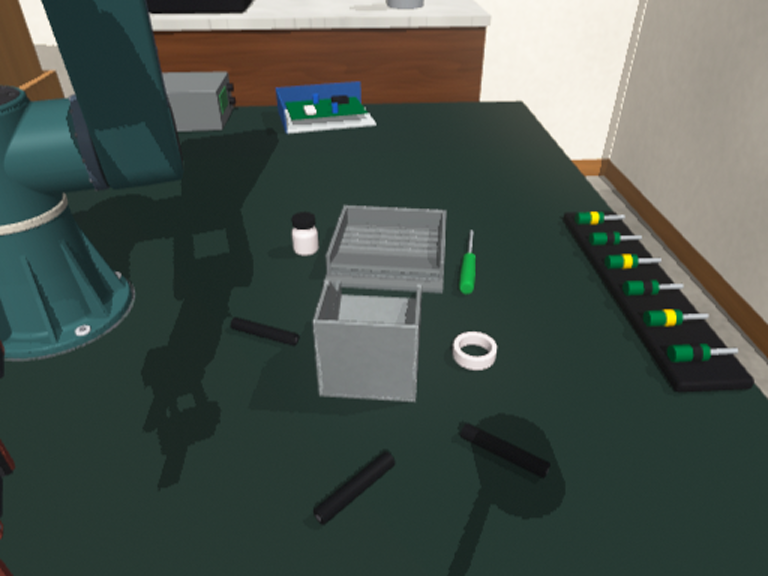

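The top view shows the tray on the left (pixels about 105–206, 135–230 unscaled). The bin is right of it (222–306, 168–234), pouring toward world +y, and the black decoy rods lie around it. I'll take an enlarged crop.

```bash
python3 - <<'E'
from h import *
snap('top','t1.png',(100,125,310,245),3.8)
snap('side','s1.png',(195,125,345,280),3.8)
E
```

```text
(no output)
```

View pics/t1.png

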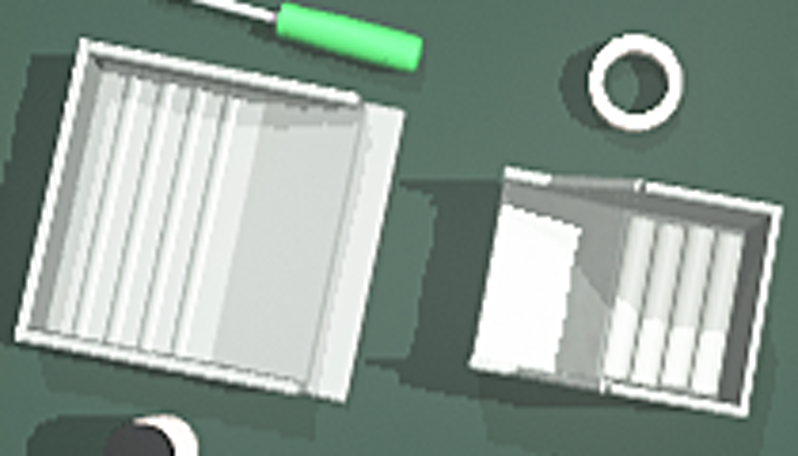

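View pics/s1.png

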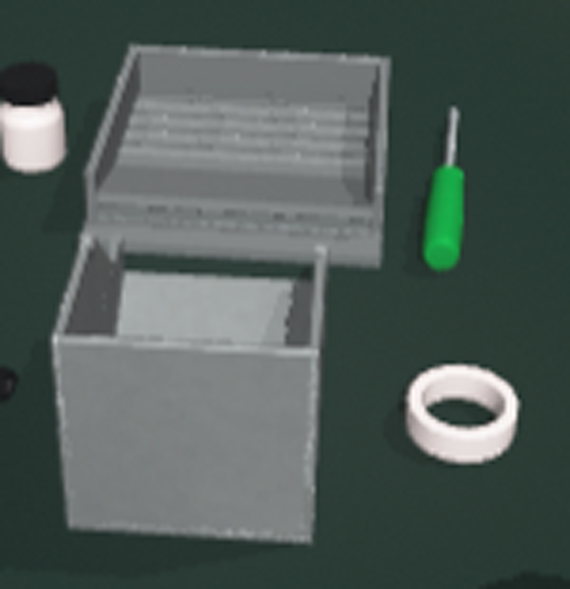

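```bash
cat > fit.py <<'E'
from h import *
from scipy.optimize import least_squares
def fit(obs,x0):
    # obs: cam,u,v,(x,y,z local)
    def r(p):
        c,s=np.cos(p[2]),np.sin(p[2]);o=[]
        for n,u,v,(x,y,z) in obs:
            a,b=w2p(n,(p[0]+c*x-s*y,p[1]+s*x+c*y,z));o+=[a-u,b-v]
        return np.array(o)
    q=least_squares(r,x0,loss='soft_l1');return q.x,r(q.x).reshape(-1,2).round(1)
T=lambda u,v:('top',100+u/3.8-.4,125+v/3.8-.4)
S=lambda u,v:('side',195+u/3.8-.4,125+v/3.8-.4)
E
python3 - <<'E'
from fit import *
tray=[(*T(405,108),(0,-.103,.008)),(*T(347,403),(0,.103,.008)),(*T(82,38),(.218,-.103,.046)),(*T(16,340),(.218,.103,.046)),
(*S(130,45),(.218,.103,.046)),(*S(390,58),(.218,-.103,.046)),(*S(380,267),(0,-.103,0)),]
b=[(*T(782,205),(-.176,-.066,.13)),(*T(747,415),(-.176,.066,.13)),(*T(505,168),(0,-.066,.072)),(*T(472,370),(0,.066,.072)),
(*S(70,527),(-.176,.066,0)),(*S(312,542),(-.176,-.066,0)),(*S(55,340),(-.176,.066,.13)),(*S(320,350),(-.176,-.066,.13))]
res=[]
for o in(tray,b):
    x,r=fit(o,[.47,0,1.57]);print(x[:2].round(4),np.degrees(x[2]).round(2),r.tolist());res.append(x)
t,bb=res
c,s=np.cos(t[2]),np.sin(t[2]);d=bb[:2]-t[:2]
print('bin in tray frame mm',(1e3*np.array([c*d[0]+s*d[1],-s*d[0]+c*d[1]])).round(1),np.degrees(bb[2]-t[2]))
print('tape',p2w('top',401/1.5,219/1.5,.02),'u',(c,s))
E
```

```text
[0.5394 0.0231] 80.61 [[0.2, 0.8], [-0.1, -0.5], [-0.0, 0.2], [-0.1, -0.1], [-0.3, -0.1], [0.2, -0.3], [0.4, 0.1]]
[ 0.5285 -0.0567] 82.07 [[0.0, -0.0], [0.3, 0.4], [-0.2, 0.3], [-0.6, -0.5], [-0.1, 0.2], [0.6, -0.2], [-1.0, -0.3], [0.6, 0.5]]
bin in tray frame mm [-80.5  -2.3] 1.4584553029894691
tape [ 0.66498605 -0.15454597  0.02      ] u (np.float64(0.16306858261266857), np.float64(0.9866147360366635))
```

step_arm(plan=[{"x":30.5,"y":32,"spin":7},{"x":30.5,"y":32,"spin":7},{"x":30.5,"y":32,"spin":7},{"x":30.5,"y":32,"spin":7},{"x":30.5,"y":32,"spin":7},{"x":30.5,"y":32,"spin":7},{"x":30.5,"y":32,"spin":7},{"x":30.5,"y":31,"spin":6.9},{"z":-40},{"z":-40},{"z":-40},{}], jaw=100)

```text
$.plan[0]: bad value
```

```bash
python3 - <<'E'
from h import *
s=get_state();print(s['time'],s['tool_pos'],s['eef_rot'],s['contact_force'],np.degrees(2*np.arctan2(s['eef_rot'][1],s['eef_rot'][0]))%360, s['joint_positions'])
E
```

```text
0.2 [ 0.25047724 -0.5449591   0.40411885] [-3.06781802e+00 -6.71258490e-01  2.28471994e-04] [-0.63013949 -0.43286022  0.18342573] 24.68435200419691 [-1.25509044e+00  3.59234966e-01  1.51104201e+00 -2.62505946e-05
  1.27251955e+00 -1.15109596e-01]
```

step_arm(plan=[{"x":30,"y":32,"z":0,"spin":7},{"x":31,"y":32,"z":0,"spin":7},{"x":30,"y":32,"z":0,"spin":7},{"x":31,"y":32,"z":0,"spin":7},{"x":30,"y":32,"z":0,"spin":7},{"x":31,"y":32,"z":0,"spin":7},{"x":30,"y":32,"z":0,"spin":7},{"x":31,"y":31,"z":0,"spin":6.9},{"x":0,"y":0,"z":-40,"spin":0},{"x":0,"y":0,"z":-40,"spin":0},{"x":0,"y":0,"z":-40,"spin":0},{"x":0,"y":0,"z":0,"spin":0}], jaw=100)

```text
time: 1.4
tool_pos: [0.4925, -0.2884, 0.2798]
eef_rot: [-2.388, -2.025, 0.004]
contact_force: [-1.3, 0.6, -0.1]
gripper_width: 0.0877
grasp_force: 0.0
```

```bash
cat > st.py <<'E'
from h import *
s=get_state();print(s['time'],s['tool_pos'],s['contact_force'],np.degrees(2*np.arctan2(s['eef_rot'][1],s['eef_rot'][0]))%360, s['joint_positions'])
E
python3 st.py
```

```text
1.4 [ 0.49248875 -0.28837354  0.27982493] [-1.28460713  0.62429599 -0.12652194] 80.60464996711278 [-6.50717085e-01  4.59961511e-01  1.70238227e+00 -9.44467942e-05
  9.89768753e-01 -4.86685037e-01]
```

step_arm(plan=[{"x":0,"y":0,"z":-20,"spin":0},{"x":0,"y":0,"z":-21,"spin":0},{"x":1.6,"y":9.9,"z":0,"spin":0},{"x":1.6,"y":9.9,"z":0,"spin":0},{"x":1.3,"y":7.9,"z":0,"spin":0},{"x":0.8,"y":4.9,"z":0,"spin":0},{"x":0.5,"y":3,"z":0,"spin":0},{"x":0.5,"y":3,"z":0,"spin":0},{"x":0.5,"y":3,"z":0,"spin":0},{"x":0.5,"y":3,"z":0,"spin":0},{"x":0.5,"y":3,"z":0,"spin":0}])

```text
time: 2.5
tool_pos: [0.5023, -0.2425, 0.2436]
eef_rot: [2.396, 2.032, -0.0]
contact_force: [-3.3, -8.9, 0.6]
gripper_width: 0.0878
grasp_force: 4.9
```

step_arm(plan=[{"x":0.5,"y":3,"z":0,"spin":0},{"x":0.5,"y":3,"z":0,"spin":0},{"x":0.5,"y":3,"z":0,"spin":0},{"x":0.5,"y":3,"z":0,"spin":0},{"x":0.5,"y":3,"z":0,"spin":0},{"x":0.5,"y":3,"z":0,"spin":0},{"x":0.5,"y":3,"z":0,"spin":0},{"x":0.5,"y":3,"z":0,"spin":0},{"x":0.5,"y":3,"z":0,"spin":0},{"x":0.5,"y":3,"z":0,"spin":0}])

```text
time: 3.5
tool_pos: [0.5075, -0.214, 0.2437]
eef_rot: [2.394, 2.031, -0.003]
contact_force: [-2.5, -8.4, -2.5]
gripper_width: 0.0879
grasp_force: 4.2
```

```bash
python3 st.py; python3 -c "
from h import *
snap('side','s2.png',(195,105,345,270),3.6)"
```

```text
3.5 [ 0.50754531 -0.21396084  0.24366512] [-2.50705182 -8.41582112 -2.47044854] 80.61335769534018 [-0.52347661  0.48552207  1.780738   -0.00320388  0.87360092 -0.3575938 ]
```

View pics/s2.png

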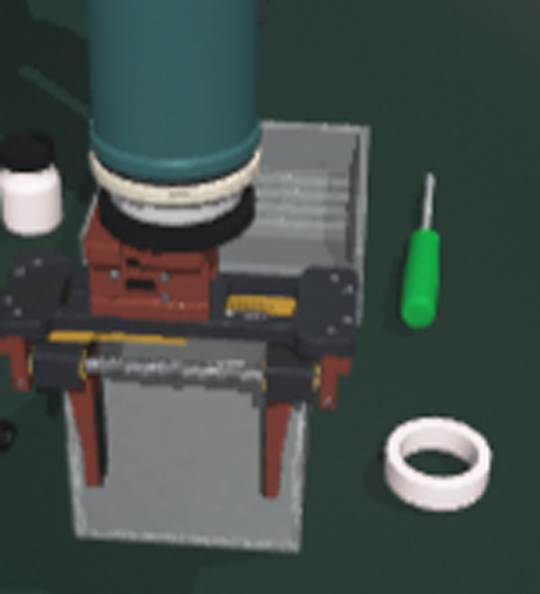

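step_arm(plan=[{"x":0.5,"y":3,"z":0,"spin":0},{"x":0.5,"y":3,"z":0,"spin":0},{"x":0.5,"y":3,"z":0,"spin":0},{"x":0.5,"y":3,"z":0,"spin":0},{"x":0.5,"y":3,"z":0,"spin":0},{"x":0.5,"y":3,"z":0,"spin":0},{"x":0.5,"y":3,"z":0,"spin":0},{"x":0.5,"y":3,"z":0,"spin":0},{"x":0.5,"y":3,"z":0,"spin":0},{"x":0.5,"y":3,"z":0,"spin":0},{"x":0.5,"y":3,"z":0,"spin":0},{"x":0.5,"y":3,"z":0,"spin":0}])

```text
time: 4.75
tool_pos: [0.5136, -0.178, 0.2437]
eef_rot: [2.394, 2.031, -0.003]
contact_force: [-1.4, -8.4, -1.4]
gripper_width: 0.0877
grasp_force: 4.3
```

```bash
python3 st.py; python3 -c "
from h import *
snap('top','t2.png',(100,125,310,245),3.8)"
```

```text
4.75 [ 0.51357151 -0.17796909  0.24367826] [-1.41097595 -8.37342749 -1.41603537] 80.6097526958263 [-0.45976212  0.47772274  1.79699561 -0.0032872   0.86520162 -0.29374178]
```

View pics/t2.png

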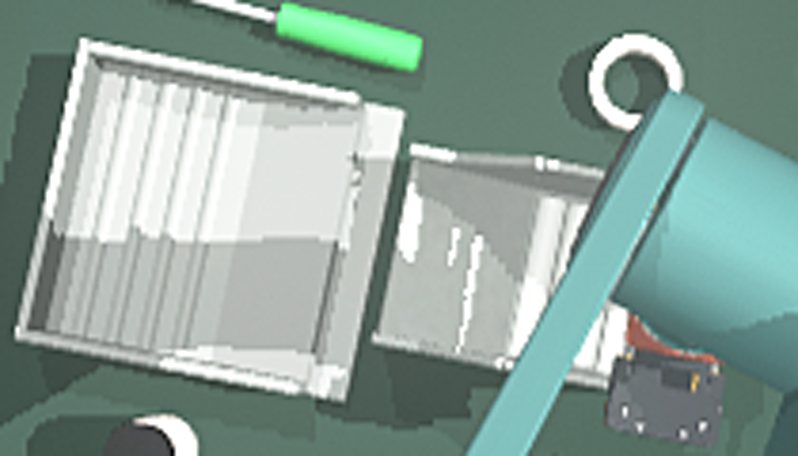

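```bash
python3 - <<'E'
from fit import *
t=np.array([.5394,.0231]);a=np.radians(80.61);R=np.array([[np.cos(a),np.sin(a)],[-np.sin(a),np.cos(a)]])
for q in((410,148),(374,340)):
    print((R@(p2w(*T(*q),.072)[:2]-t)*1e3).round(1))
for q in((505,168),(472,370)):
    print('start',(R@(p2w(*T(*q),.072)[:2]-t)*1e3).round(1))
E
```

```text
[-15.7 -70.1]
[-17.7  57.6]
start [-79.3 -69.2]
start [-83.9  64.5]
```

step_arm(plan=[{"x":0.5,"y":3,"z":0,"spin":0},{"x":0.5,"y":3,"z":0,"spin":0},{"x":0.3,"y":2,"z":0,"spin":0},{"x":0.2,"y":1,"z":0,"spin":0},{"x":0.2,"y":1,"z":0,"spin":0},{"x":0.1,"y":1,"z":0,"spin":0},{"x":0.2,"y":1,"z":0,"spin":0},{"x":0.2,"y":1,"z":0,"spin":0}])

```text
time: 5.6
tool_pos: [0.5158, -0.165, 0.2437]
eef_rot: [2.394, 2.031, -0.003]
contact_force: [-1.6, -8.7, -2.1]
gripper_width: 0.0877
grasp_force: 4.4
```

step_arm(plan=[{"x":0.2,"y":1,"z":0,"spin":0},{"x":0.1,"y":1,"z":0,"spin":0}])

```text
time: 5.8
tool_pos: [0.5161, -0.163, 0.2437]
eef_rot: [2.394, 2.031, -0.002]
contact_force: [-0.8, -8.5, -2.0]
gripper_width: 0.0879
grasp_force: 4.3
```

step_arm(plan=[{"x":0.2,"y":1,"z":0,"spin":0},{"x":0.1,"y":1,"z":0,"spin":0}])

```text
time: 6.0
tool_pos: [0.5164, -0.1611, 0.2437]
eef_rot: [2.394, 2.03, -0.003]
contact_force: [-3.3, -13.1, 0.7]
gripper_width: 0.0876
grasp_force: 6.6
```

step_arm(plan=[{"x":0.1,"y":0.5,"z":0,"spin":0},{"x":0.1,"y":0.5,"z":0,"spin":0}])

```text
time: 6.2
tool_pos: [0.5165, -0.1608, 0.2439]
eef_rot: [2.393, 2.03, -0.004]
contact_force: [-4.1, -14.6, 1.4]
gripper_width: 0.088
grasp_force: 7.5
```

step_arm(plan=[{"x":0.1,"y":0.5,"z":0,"spin":0},{"x":0,"y":0,"z":0,"spin":0}])

```text
time: 6.4
tool_pos: [0.5165, -0.1606, 0.244]
eef_rot: [2.393, 2.03, -0.005]
contact_force: [-3.8, -14.7, 1.7]
gripper_width: 0.088
grasp_force: 7.6
```

```bash
python3 -c "
from h import *
snap('top','t3.png',(160,125,260,215),6)"; python3 st.py
```

```text
6.45 [ 0.51651455 -0.16063075  0.24404511] [ -4.61174091 -14.57764792   1.54455711] 80.6246565753173 [-0.42756994  0.47429416  1.8027343  -0.00589187  0.86229723 -0.26011058]
```

View pics/t3.png

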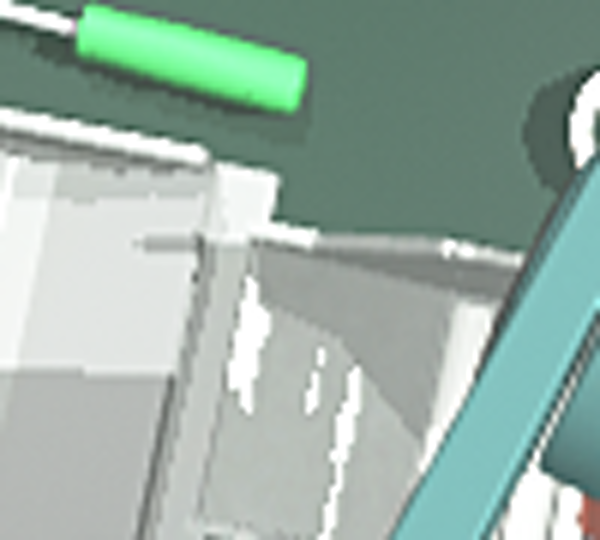

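step_arm(plan=[{"x":-0.8,"y":-5,"z":0,"spin":0},{"x":-1.6,"y":-10,"z":0,"spin":0},{"x":0,"y":0,"z":21,"spin":0},{"x":0,"y":0,"z":22,"spin":0},{"x":1,"y":6,"z":0,"spin":0},{"x":0.8,"y":5,"z":0,"spin":0},{"x":0.3,"y":2,"z":0,"spin":0},{"x":0.3,"y":1.5,"z":0,"spin":0},{"x":0,"y":0,"z":0,"spin":0}])

```text
time: 7.35
tool_pos: [0.5162, -0.1605, 0.2865]
eef_rot: [2.392, 2.031, -0.007]
contact_force: [-4.5, -12.1, 6.3]
gripper_width: 0.0881
grasp_force: 6.9
```

step_arm(plan=[{"x":0.3,"y":1.8,"z":2.8,"spin":0},{"x":0.3,"y":1.8,"z":2.8,"spin":0},{"x":0.3,"y":1.8,"z":2.8,"spin":0},{"x":0.3,"y":1.8,"z":2.8,"spin":0},{"x":0.3,"y":1.8,"z":2.8,"spin":0},{"x":0.3,"y":2,"z":2.7,"spin":0},{"x":0.3,"y":2,"z":2.7,"spin":0},{"x":0.4,"y":2,"z":2.7,"spin":0},{"x":0.3,"y":2,"z":2.7,"spin":0},{"x":0.4,"y":2.1,"z":2.7,"spin":0}])

```text
time: 8.35
tool_pos: [0.5194, -0.1415, 0.3133]
eef_rot: [2.393, 2.031, -0.007]
contact_force: [-3.1, -13.1, 0.9]
gripper_width: 0.0878
grasp_force: 6.7
```

```bash
python3 -c "
from h import *
snap('side','s3.png',(195,85,345,250),3.6)"; python3 st.py
```

```text
8.4 [ 0.51947302 -0.14124533  0.31365964] [ -3.03005139 -12.80554713   1.36537561] 80.66385700709641 [-0.39177477  0.37361519  1.74766872 -0.00643962  1.01955438 -0.22545768]
```

View pics/s3.png

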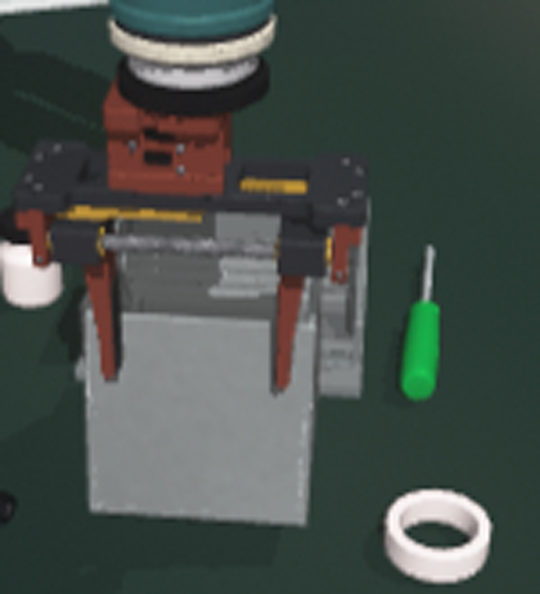

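```bash
cat >> fit.py <<'E'
def binpt(th,x,y,z,lat=-.006):
    c,s=np.cos(np.radians(th)),np.sin(np.radians(th))
    X=-.008+(x+.008)*c+(z-.008)*s; Z=.008+(z-.008)*c-(x+.008)*s
    a=np.radians(80.61);Y=y+lat
    return (.5394+X*np.cos(a)-Y*np.sin(a),.0231+X*np.sin(a)+Y*np.cos(a),Z)
E
python3 - <<'E'
from fit import *
for th in(6,8,10,12,14):
    print(th,[tuple(np.round(((w2p('side',binpt(th,-.176,y,z))[0]-195+.4)*3.6,(w2p('side',binpt(th,-.176,y,z))[1]-85+.4)*3.6),0)) for y in(.066,-.066) for z in(0,.13)])
E
```

```text
6 [(np.float64(89.0), np.float64(526.0)), (np.float64(80.0), np.float64(336.0)), (np.float64(305.0), np.float64(540.0)), (np.float64(314.0), np.float64(349.0))]
8 [(np.float64(89.0), np.float64(518.0)), (np.float64(81.0), np.float64(323.0)), (np.float64(305.0), np.float64(532.0)), (np.float64(315.0), np.float64(336.0))]
10 [(np.float64(88.0), np.float64(510.0)), (np.float64(82.0), np.float64(311.0)), (np.float64(306.0), np.float64(524.0)), (np.float64(316.0), np.float64(324.0))]
12 [(np.float64(88.0), np.float64(502.0)), (np.float64(83.0), np.float64(299.0)), (np.float64(306.0), np.float64(516.0)), (np.float64(316.0), np.float64(311.0))]
14 [(np.float64(88.0), np.float64(493.0)), (np.float64(85.0), np.float64(286.0)), (np.float64(307.0), np.float64(507.0)), (np.float64(317.0), np.float64(299.0))]
```

step_arm(plan=[{"x":0.4,"y":2.3,"z":2.5,"spin":0},{"x":0.4,"y":2.2,"z":2.5,"spin":0},{"x":0.4,"y":2.3,"z":2.5,"spin":0},{"x":0.3,"y":2.3,"z":2.5,"spin":0},{"x":0.4,"y":2.3,"z":2.5,"spin":0},{"x":0.4,"y":2.5,"z":2.3,"spin":0},{"x":0.4,"y":2.5,"z":2.3,"spin":0},{"x":0.4,"y":2.4,"z":2.3,"spin":0},{"x":0.4,"y":2.5,"z":2.3,"spin":0},{"x":0.4,"y":2.4,"z":2.2,"spin":0}])

```text
time: 9.4
tool_pos: [0.5235, -0.1178, 0.3376]
eef_rot: [2.392, 2.031, -0.008]
contact_force: [-3.8, -12.0, 2.7]
gripper_width: 0.0876
grasp_force: 6.8
```

step_arm(plan=[{"x":0.4,"y":2.6,"z":2.1,"spin":0},{"x":0.4,"y":2.7,"z":2.1,"spin":0},{"x":0.5,"y":2.6,"z":2,"spin":0},{"x":0.4,"y":2.7,"z":2.1,"spin":0},{"x":0.5,"y":2.6,"z":2,"spin":0},{"x":0.5,"y":2.8,"z":1.8,"spin":0},{"x":0.5,"y":2.8,"z":1.8,"spin":0},{"x":0.4,"y":2.8,"z":1.8,"spin":0}])

```text
time: 10.2
tool_pos: [0.5271, -0.0963, 0.3537]
eef_rot: [2.391, 2.03, -0.008]
contact_force: [-3.6, -13.1, 7.9]
gripper_width: 0.0877
grasp_force: 7.7
```

```bash
python3 -c "
from h import *
snap('top','t4.png',(100,125,310,245),3.8)"; python3 st.py
```

```text
10.25 [ 0.5272013  -0.09592976  0.35397542] [ -4.12650784 -12.1671377    8.495491  ] 80.66670951619471 [-0.30665717  0.3207407   1.71031142 -0.006759    1.10923882 -0.14075438]
```

View pics/t4.png

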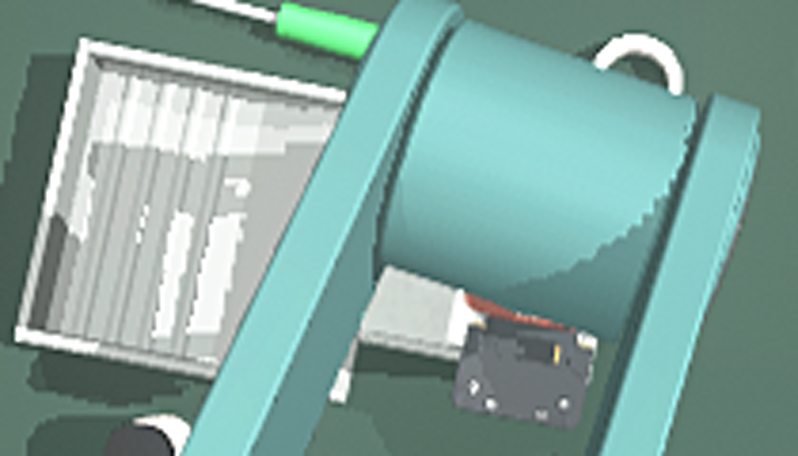

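step_arm(plan=[{"x":0.5,"y":2.8,"z":1.8,"spin":0},{"x":0.5,"y":2.8,"z":1.8,"spin":0},{"x":0,"y":0,"z":0,"spin":0},{"x":0,"y":0,"z":0,"spin":0},{"x":0.5,"y":2.9,"z":1.7,"spin":0},{"x":0.5,"y":2.9,"z":1.6,"spin":0},{"x":0,"y":0,"z":0,"spin":0},{"x":0,"y":0,"z":0,"spin":0},{"x":0.5,"y":3,"z":1.5,"spin":0},{"x":0.5,"y":3,"z":1.5,"spin":0},{"x":0,"y":0,"z":0,"spin":0},{"x":0,"y":0,"z":0,"spin":0}])

```text
time: 11.45
tool_pos: [0.5302, -0.0785, 0.364]
eef_rot: [2.392, 2.031, -0.006]
contact_force: [-3.6, -11.3, 11.2]
gripper_width: 0.0877
grasp_force: 7.7
```

step_arm(plan=[{"x":0.5,"y":3,"z":1.5,"spin":0},{"x":0,"y":0,"z":0,"spin":0},{"x":0,"y":0,"z":0,"spin":0},{"x":0,"y":0,"z":0,"spin":0},{"x":0,"y":0,"z":0,"spin":0},{"x":0,"y":0,"z":0,"spin":0},{"x":0,"y":0,"z":0,"spin":0},{"x":0,"y":0,"z":0,"spin":0},{"x":0,"y":0,"z":0,"spin":0},{"x":0,"y":0,"z":0,"spin":0}])

```text
time: 12.45
tool_pos: [0.5307, -0.0755, 0.3655]
eef_rot: [2.392, 2.03, -0.006]
contact_force: [-3.5, -10.6, 11.0]
gripper_width: 0.0876
grasp_force: 7.7
```

```bash
cat > prof.py <<'E'
from fit import *
# rectify tray in top view at z=.020: x 0..215 mm, y -100..100
a=np.radians(80.61);im=camera('top')
def rect(im,z,x0,x1,y0=-100,y1=100,step=3,n='top'):
    xs=np.arange(x0,x1,step);ys=np.arange(y0,y1,step)
    U=np.array([[w2p(n,(.5394+x/1e3*np.cos(a)-y/1e3*np.sin(a),.0231+x/1e3*np.sin(a)+y/1e3*np.cos(a),z)) for x in xs] for y in ys],np.float32)
    return xs,ys,cv2.remap(im,U[...,0],U[...,1],cv2.INTER_LINEAR)
xs,ys,r=rect(im,.026,18,212)
g=r.mean(2).astype(int)
if __name__=='__main__':
    print('y\\x',' '.join(f'{x:3d}' for x in xs[::2]))
    for y,row in list(zip(ys,g))[::3]:print(f'{y:4d}',' '.join(f'{v:3d}' for v in row[::2]))
    s=get_state();print(s['time'],s['tool_pos'],s['contact_force'])
E
python3 prof.py
```

```text
Traceback (most recent call last):
  File "prof.py", line 8, in <module>
    xs,ys,r=rect(im,.026,18,212)
            ~~~~^^^^^^^^^^^^^^^^
  File "prof.py", line 6, in rect
    U=np.array([[w2p(n,(.5394+x/1e3*np.cos(a)-y/1e3*np.sin(a),.0231+x/1e3*np.sin(a)+y/1e3*np.cos(a),z)) for x in xs] for y in ys],np.float32)
                 ~~~^^^^^^^^^^^^^^^^^^^^^^^^^^^^^^^^^^^^^^^^^^^^^^^^^^^^^^^^^^^^^^^^^^^^^^^^^^^^^^^^^^^
  File "h.py", line 12, in w2p
    c=camera_info(n);T=np.array(c['cam_to_world'])
ValueError: time passes only in moves, steps and waits
```

```bash
sed -i '2a from functools import lru_cache\ncamera_info=lru_cache(camera_info)' h.py; python3 prof.py
```

```text
y\x  18  24  30  36  42  48  54  60  66  72  78  84  90  96 102 108 114 120 126 132 138 144 150 156 162 168 174 180 186 192 198 204 210
-100 195 194 194 196 164 113 174 187 188 189 189 190 186 224 240 235 236 240 234 250 233 248 234 242 237 235 242 233 247 230 246 232 242
 -91 194 194 194 194 197  93 147 194 189 191 190 190 194 138 163 164 157 151 162 161 163 152 164 154 164 157 160 147 156 160 158 162 111
 -82 193 192 192 192 188  85 138 199 191 191 191 192 193 166 239 236 254 193 238 236 244 186 235 244 237 226 235 251 223 237 233 237 179
 -73 187 186 187 187 188  90 138 186 191 192 192 191 192 187 238 233 249 184 234 236 243 188 232 241 232 220 231 246 217 236 231 234 180
 -64 180 181 181 181 183  93 141 148 193 192 192 192 193 194 216 248 254 220 248 248 251 239 252 252 246 237 246 251 236 244 239 228 175
 -55 176 175 175 175 170  97 142 132 201 191 192 193 193 193 188 252 255 222 255 255 253 255 255 255 193 253 255 255 230 250 255 255 220
 -46 169 169 170 170 171  94 141 136 191 192 192 193 193 194 189 196 187 147 255 255 254 255 255 255 184 255 255 255 245 255 255 255 196
 -37 
[... 1571 characters left out ...]
193 193 176 254 253 221 196 206 249 230 184 177 193 175 181 169 105
  71 184 153 174 185 184 132 135 134 135 135 136 132 207 191 193 193 193 193 193 222 252 228 194 198 247 238 197 172 193 195 169 169 104
  80 172 141 177 184 184 132 133 134 134 134 134 134 168 192 192 192 192 193 194 161 219 196 196 229 250 229 194 161 192 193 165 168 101
  89 235 229 229 232 233 175 132 133 133 134 134 135 145 198 191 193 193 193 194 175 196 181 199 182 198 185 198 172 191 195 175 168  99
  98 243 244 187 242 242 230 129 133 132 134 133 134 130 202 192 191 192 192 192 194 150 189 185 185 185 183 185 183 185 183 189 246 249
12.55 [ 0.53072898 -0.07551907  0.3654753 ] [ -3.05038969 -10.50626842  12.08977864]
```

step_arm(plan=[{"x":-0.5,"y":-3,"z":-1.5,"spin":0},{"x":-0.5,"y":-3,"z":-1.5,"spin":0},{"x":-0.5,"y":-3,"z":-1.5,"spin":0},{"x":-0.5,"y":-2.9,"z":-1.6,"spin":0},{"x":-0.5,"y":-2.9,"z":-1.7,"spin":0},{"x":-0.5,"y":-2.8,"z":-1.8,"spin":0},{"x":-0.5,"y":-2.8,"z":-1.8,"spin":0},{"x":-0.4,"y":-2.8,"z":-1.8,"spin":0},{"x":-0.5,"y":-2.8,"z":-1.8,"spin":0},{"x":-0.5,"y":-2.8,"z":-1.8,"spin":0}])

```text
time: 13.55
tool_pos: [0.5258, -0.1051, 0.3489]
eef_rot: [2.391, 2.03, -0.007]
contact_force: [-4.8, -13.5, 11.9]
gripper_width: 0.088
grasp_force: 9.0
```

step_arm(plan=[{"x":-0.5,"y":-2.6,"z":-2,"spin":0},{"x":-0.4,"y":-2.7,"z":-2.1,"spin":0},{"x":-0.5,"y":-2.6,"z":-2,"spin":0},{"x":-0.4,"y":-2.7,"z":-2.1,"spin":0},{"x":-0.4,"y":-2.6,"z":-2.1,"spin":0},{"x":-0.4,"y":-2.4,"z":-2.2,"spin":0},{"x":-0.4,"y":-2.5,"z":-2.3,"spin":0},{"x":-0.4,"y":-2.4,"z":-2.3,"spin":0},{"x":-0.4,"y":-2.5,"z":-2.3,"spin":0},{"x":-0.4,"y":-2.5,"z":-2.3,"spin":0}])

```text
time: 14.55
tool_pos: [0.5218, -0.1301, 0.3263]
eef_rot: [2.391, 2.031, -0.006]
contact_force: [-2.0, -11.8, 4.4]
gripper_width: 0.088
grasp_force: 6.2
```

step_arm(plan=[{"x":-0.4,"y":-2.3,"z":-2.5,"spin":0},{"x":-0.3,"y":-2.3,"z":-2.5,"spin":0},{"x":-0.4,"y":-2.3,"z":-2.5,"spin":0},{"x":-0.4,"y":-2.2,"z":-2.5,"spin":0},{"x":-0.4,"y":-2.3,"z":-2.5,"spin":0},{"x":-0.4,"y":-2.1,"z":-2.7,"spin":0},{"x":-0.3,"y":-2,"z":-2.7,"spin":0},{"x":-0.4,"y":-2,"z":-2.7,"spin":0},{"x":-0.3,"y":-2,"z":-2.7,"spin":0},{"x":-0.3,"y":-2,"z":-2.7,"spin":0}])

```text
time: 15.55
tool_pos: [0.5181, -0.1518, 0.3]
eef_rot: [2.392, 2.031, -0.006]
contact_force: [-1.6, -11.8, 2.3]
gripper_width: 0.0878
grasp_force: 6.4
```

step_arm(plan=[{"x":-0.2,"y":-1,"z":-1.4,"spin":0},{"x":-0.1,"y":-0.8,"z":-1.4,"spin":0},{"x":-0.2,"y":-1,"z":-1.4,"spin":0},{"x":-0.1,"y":-0.8,"z":-1.4,"spin":0},{"x":-0.2,"y":-1,"z":-1.4,"spin":0},{"x":-0.1,"y":-0.8,"z":-1.4,"spin":0},{"x":-0.2,"y":-1,"z":-1.4,"spin":0},{"x":-0.1,"y":-0.8,"z":-1.4,"spin":0},{"x":-0.2,"y":-1,"z":-1.4,"spin":0},{"x":-0.1,"y":-0.8,"z":-1.4,"spin":0}])

```text
time: 16.55
tool_pos: [0.5167, -0.1607, 0.2862]
eef_rot: [2.392, 2.03, -0.005]
contact_force: [-2.6, -9.0, 7.6]
gripper_width: 0.0882
grasp_force: 5.1
```

step_arm(plan=[{"x":-0.1,"y":-0.4,"z":-0.5,"spin":0},{"x":0,"y":-0.4,"z":-0.5,"spin":0},{"x":-0.1,"y":-0.4,"z":-0.5,"spin":0},{"x":-0.1,"y":-0.4,"z":-0.3,"spin":0},{"x":0,"y":-0.4,"z":0,"spin":0},{"x":-0.1,"y":-0.4,"z":0,"spin":0},{"x":-0.1,"y":-0.6,"z":0,"spin":0},{"x":-0.1,"y":-0.8,"z":0,"spin":0},{"x":0,"y":0,"z":0,"spin":0}])

```text
time: 17.45
tool_pos: [0.5152, -0.1617, 0.2841]
eef_rot: [-2.394, -2.03, 0.001]
contact_force: [0.3, -0.4, -1.6]
gripper_width: 0.0874
grasp_force: 0.0
```

step_arm(plan=[{"x":-1,"y":-6,"z":0,"spin":0},{"x":-5,"y":-30,"z":0,"spin":0},{"x":-7,"y":-40,"z":30,"spin":0},{"x":-8,"y":-45,"z":20,"spin":0},{"x":-8,"y":-45,"z":10,"spin":0},{"x":-8,"y":-45,"z":0,"spin":0},{"x":-8,"y":-45,"z":0,"spin":0},{"x":-8,"y":-45,"z":0,"spin":0},{"x":0,"y":0,"z":0,"spin":0},{"x":0,"y":0,"z":0,"spin":0}])

```text
time: 18.45
tool_pos: [0.4621, -0.4637, 0.3439]
eef_rot: [-2.397, -2.028, -0.001]
contact_force: [0.3, 1.1, 0.2]
gripper_width: 0.088
grasp_force: 0.0
```

```bash
python3 prof.py; python3 - <<'E'
from h import *
t=cv2.resize(camera('top')[120:245,95:310],None,fx=3.7,fy=3.7,interpolation=cv2.INTER_CUBIC)
s=cv2.resize(camera('side')[105:270,180:345],None,fx=1,fy=1)
cv2.imwrite('pics/t5.png',t[:,:,::-1]);
s=camera('side')[110:195,195:310];s=cv2.resize(s,None,fx=1.2,fy=1.2)
E
```

```text
y\x  18  24  30  36  42  48  54  60  66  72  78  84  90  96 102 108 114 120 126 132 138 144 150 156 162 168 174 180 186 192 198 204 210
-100 194 198 157 239 216 231 221 227 230 223 239 222 235 218 227 218 225 223 222 237 220 237 218 230 221 223 226 220 232 215 233 216 229
 -91 236 212 187 189 192 159 164 165 142 141 140 140 142 153 150 151 146 141 149 149 150 140 151 142 151 145 147 135 143 146 146 148 104
 -82 234 208 216 202 193 186 185 188 190 190 190 190 190 226 222 222 246 176 225 222 233 171 222 233 223 207 221 248 204 223 219 222 162
 -73 217 208 216 215 215 215 216 217 217 213 186 191 190 219 219 218 243 167 221 222 232 172 219 232 218 202 217 237 198 223 217 220 165
 -64 181 145 163 176 185 200 218 217 216 216 216 217 216 236 237 236 251 203 236 238 242 229 246 248 235 224 234 245 223 231 228 213 159
 -55 162 139 220 217 211 221 212 216 217 217 217 217 216 239 237 236 253 205 255 255 250 255 255 255 175 253 255 255 222 246 255 255 204
 -46 172 163 218 216 216 216 217 217 217 217 217 217 217 237 236 236 251 183 255 255 251 255 255 255 171 255 255 255 230 255 255 255 177
 -37 
[... 1567 characters left out ...]
185 170 171 181 182 180 168 243 241 238 208 229 245 226 229 226 221 165
  71 168 141 177 170 169 170 171 172 171 172 173 172 173 185 183 185 168 171 185 186 180 172 181 195 239 225 235 245 225 233 220 221 164
  80 178 137 166 169 169 170 170 171 171 171 171 171 172 182 182 184 169 170 184 180 183 171 183 169 184 182 239 249 224 231 216 220 161
  89 166 144 166 169 168 170 170 170 170 171 171 171 172 182 182 183 169 169 184 177 181 167 182 169 182 172 177 222 231 234 224 222 161
  98 167 159 101 172 169 164 167 167 168 168 175 168 173 167 172 168 170 173 170 176 170 173 169 170 169 168 217 231 227 225 235 226 232
18.5 [ 0.46243771 -0.46249325  0.34387755] [ 0.6891708  -0.26780561 -0.5982985 ]
```

View pics/t5.png

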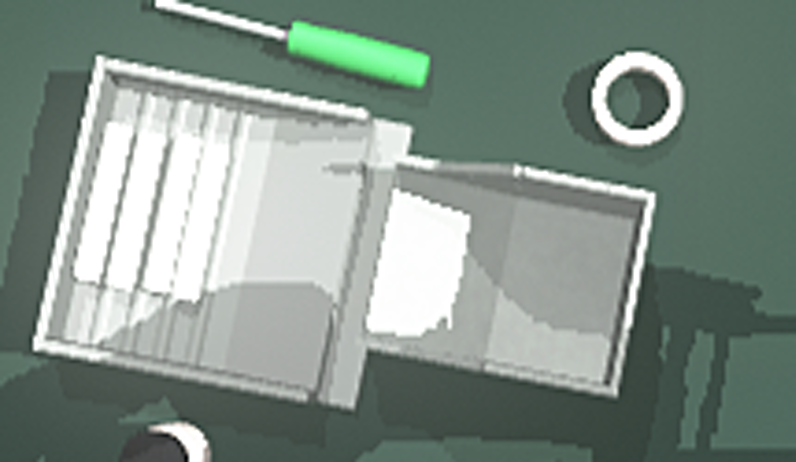

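The picture shows four bright pillars side by side in channels 2–5 (about x 75–230, y 120–300) and an empty bin. The bin is against the sill, and the tape, jar and driver haven't moved. I'll check that the bin is flat, then hand in.

```bash
python3 - <<'E'
from fit import *
T=lambda u,v:('top',95+u/3.7-.4,120+v/3.7-.4)
x,r=fit([(*T(655,192),(-.176,-.066,.13)),(*T(618,397),(-.176,.066,.13)),(*T(395,157),(0,-.066,.072)),(*T(363,347),(0,.066,.072))],[.53,.02,1.4])
a=np.radians(80.61);d=x[:2]-[.5394,.0231]
print('bin in tray mm',1e3*(d@[np.cos(a),np.sin(a)]),1e3*(d@[-np.sin(a),np.cos(a)]),'yaw',np.degrees(x[2])-80.61,r.tolist())
print(finish_job())
E
```

```text
bin in tray mm 0.07388752838167134 -5.8562128067408565 yaw 0.7038810344712232 [[0.6, -0.0], [0.6, 0.1], [-0.3, -0.5], [-1.7, 0.4]]
the job is handed in; nothing more can be done
None
```

I've handed the job in: the four pillars appear to lie in channels 2–5 of the tray, the empty bin stands flat and square against the sill, the tape, jar and screwdriver haven't moved, and no nudging was needed.

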